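# Clamp a two-part casting mould shut with its draw latch

### The arm

A 7-joint arm with a two-finger parallel gripper is mounted at the origin on the work surface. World frame = base frame: x ahead of the robot, y to its left, z up, the work surface at z = 0. Lengths are in m, angles in rad, forces in N, time in s.
With the tool pointing down it reaches from about 0.425 to 1.025 m from the base axis. Payload 3.6 kg.
Tool frame: the origin (TCP) lies midway between the tips of the shut fingers; the grasp point (between the pads) lies 19 mm behind it; z points along the fingers, y is the direction in which the jaws open and shut (so a half turn about z gives the same grasp; the last joint's range is limited). The gripper opens to 85 mm and grips with 20 to 120 N. Pads are 22 mm wide; open, the fingers measure 114 mm over their backs; the gripper's body (76 mm by 85 mm) begins 54 mm behind the grasp point. The pads swing forward as they close: fully open they stand 13 mm farther back than shut.
Start: joints at [-1.373, 0.591, 0.048, 1.609, -0.033, 0.943, -0.034], TCP at [0.209, 0.694, 0.231] pointing down, gripper open.
Joint ranges: [-2.69, 2.69], [-0.47, 2.24], [-1.27, 1.36], [0.19, 2.51], [-1.53, 4.68], [0.08, 2.07], [-3.09, 3.09]. Speed limits (rad/s): [2.57, 2.57, 3.14, 3.14, 3.14, 3.14, 3.14].

### API

Orientations are given as a rotation vector (axis times angle).
In Python, from rig import sense, imaging, ticket gives the robot as it stands. The module is installed in compiled form; this text tells all that it offers.
- The arm moves only by the tool apply_moves, never from a script. Its argument "steps" is a list of rows, each a list of 7 numbers: the shift along the tool's x, y, z in mm, then the turn, a rotation vector about the tool's x, y, z in degrees, then the closure, from 0 (fully open) to 1 (shut). In form: [[tx, ty, tz, ax, ay, az, claw], ...]. A call has 1 to 8 rows; each row shifts and turns the commanded pose from where the row before left it, along the tool's axes as they then stand; what a row does not reach is not made up. A row lasts 1/8 s, in which the tool goes at most 62.5 mm and 10.7 degrees, less where a joint would pass 70% of its speed; a pose out of reach is approached as far as the arm can. A call is refused whole if a number of a shift passes 62.5 or a number of a turn 10.7, either way. A call with a gripper value outside its range is refused whole. The fingers move at their own pace and stop on an object; "grip_force" is the grip in N (left out, the last holds). Time passes only in rows, so rows that do not move let the fingers close. It gives the time, the measured TCP pose, the force and the opening at its end, in the units of the state.
- sense(): the state, without advancing time (a new reading comes with each control period).
- imaging.grab_frame(name): name is "scene" or "top" or "wrist"; returns the picture (420x560x3 uint8, blue, green, red); there is no depth.
- imaging.calibration(name): a dict with "camera_matrix" (3x3 intrinsics, pixels), "R" (3x3) and "t" (3): a world point X has camera coordinates R X + t. Camera axes: x right, y down, z forward; pixel columns grow to the right and rows downward; lengths in m; the calibration is good to about 2 mm. A picture is of the moment at which its call begins: read the wrist's pose just before it. calibration takes no time and is no camera call; for the wrist camera it gives the pose at the moment of the call.
- ticket.job_done(): hands the job in, once; it reports no verdict.
The state is a dict: "time_s": time; "joints": joint angles; "joint_velocities": joint speeds; "joint_efforts": joint torques, N m; "position": TCP position; "ee_rot": TCP orientation; "contact_force": force on the tool from outside, world axes, zero at the start; "torque": the same for the moment, N m; "gripper_width": opening from 0.0 (shut) to 1.0 (fully open).
Only numpy, scipy, OpenCV 4.12 (cv2) and the standard library are available. Lean on these libraries where they do the work, as an engineer would, in place of code of your own. Each camera call takes 0.05 s, during which the arm holds its last target. There are 200 camera calls.

### The job

Clamp the two-part plaster casting mould shut with the draw latch on its top: drop the latch's wire loop into the slot of the keeper on the loose half and draw it back under the keeper's nose, then press the red handle down over centre until it lies flat and stays, so that the halves are drawn tight together. Work gently: feel for the slot instead of ramming the loop on the keeper (under 20 N), press the handle with less than 25 N, leave the cork plug and the other things on the table where they are, and let go at the end.

Things in the scene. Friction and masses are not known exactly. Their poses are not given: they have to be found in the camera images.
- case: Two-part plaster mould on a fixed plywood board (270 x 170 x 15 mm). Origin: board's underside centre, below the lever's pivot. x runs along the latch from pivot to keeper, y across, z up; the latch moves in the plane y = 0. Plaster top 90 mm above the table, 120 mm wide: fixed half (lever) x -97 to 15 mm; the loose half (keeper) slides along x: see slot_zone.
- lever_pivot (a point): Axis (along case y) of the latch lever, 112 mm above the table; axes as the case's. The loop's pin sits on the lever 20 mm from this axis and turns with it: at lever angle 0 it lies 19.6 mm towards -x and 4.0 mm below the axis. With the latch shut, a hooked bar lies about 44 mm from it along x, level within 2 mm.
- lever (a joint): Angle of the lever with the red handle (rad): 0 = shut, handle flat towards case -x; grows as the handle swings up and over towards the keeper; 1.57 upright, stop 2.3. Friction holds it where it is left (about 1 N at the handle) unless the loop is taut. With the loop taut, dead centre is near 0.1: beyond it the lever is pulled shut, before it it springs open.
- loop_bar (a point): Centre of the loop's steel cross bar (5 mm thick, 26 mm long across the latch), 63.7 mm from the loop's pin. Site x points along the loop away from the pin, z to the loop's upper side; side wires 13 mm either side of the middle. The loop's hinge has light friction: it stays where it is left, and closing the lever lifts a slack loop; draw the bar back under the nose first.
- loop_tab (a point): Grip centre of the loop's yellow finger tab, a plate 14 mm wide (case y), 5 mm thick, 36 mm tall, standing on the cross bar at right angles to the loop. The point lies 5.8 mm farther out than the bar along the loop and 27 mm above it (tab top: 40 mm), in the loop's frame. Pinch it across its 14 mm width.
- handle_press (a point): Point on the red handle's pressing face (upper face when shut): 70 mm from the pivot along the handle, 12 mm above the pivot when shut. Handle: 86 mm long from the pivot, 22 mm wide, 4 mm thick, with a 30 mm wide lip at its end. Site z points out of the face, x back to the pivot. Pressing takes 5 to 8 N with the loop hooked.
- handle: The red handle (origin on the lever's pivot).
- plug: Cork plug, 28 mm across, 22 mm high, standing on the fixed half's top, near its far corner from the keeper; leave it. Origin under its centre.
- bowl: Bystander, leave it: terracotta bowl, 140 mm across, 85 mm high. Origin under its middle.
- bucket: Bystander, leave it: white plastic bucket, 130 mm across, 130 mm high. Origin under its middle.
- glaze: Bystander, leave it: amber glaze jar with a black cap, 60 mm across, 100 mm high. Origin under its middle.
- brush: Bystander, leave it: brush lying on the table. Origin under its middle.
- rib_tool: Bystander, leave it: flat spatula-like modelling tool lying on the table, 180 mm long. Origin under its middle.
- statuette: Bystander, leave it: dark bronze group of four small figures on a 70 x 150 mm base, about 130 mm high. Origin under its middle.
- slot_zone (a point): A point on the case, at pivot height, 62.5 mm from the pivot: the middle of where the keeper's slot can be. The loose half rests anywhere along x, so the slot's middle lies up to 6.5 mm either side of this point (its place is not measured: see or feel it). The half slides with 25 N; drawn in, it meets a rubber seal (10 N per mm or more) when the slot is 56 mm from the pivot.
- loop: The wire loop (origin: its pin), for the steel keeper 12 mm wide: from the slot's middle at pivot height: nose tip 4 mm towards the pivot, its top 8 mm up, underside 3.2 mm up, its flat back 12 mm long; guard wall 4 to 7 mm on the far side, top 2 mm up; slot floor 4 mm down, going 8.5 mm back under the nose. The bar's centre rests 10.5 mm up on the nose, 4.5 on the guard, -1.5 in the slot.

How it is judged:
On the way, in this order (a step that is already met when the one before it is completed fails the run):
1. the loop's bar is down in the keeper's slot, below its nose, while the lever is still open (z of loop_bar in the frame of lever_pivot between -0.005 and 0.0035 m and x of loop_bar in the frame of lever_pivot between 0.0475 and 0.071 m and value of joint lever above 0.85 rad), for 0.2 s.
2. the lever is pressed down over centre with the loop tight on the keeper (value of joint lever below 0.08 rad and contact force between loop and case above 20 N), for 0.2 s.
At the end, for the whole second after the job is handed in: Lever closed (under 0.08 rad) and at rest; the loop tight on the keeper (over 20 N); its bar 39 to 50 mm from the pivot along the case's x, between 5 mm below and 3.5 mm above the pivot's height (hooked, halves drawn together); robot clear of everything (all of step 2 and z of loop_bar in the frame of lever_pivot between -0.005 and 0.0035 m and x of loop_bar in the frame of lever_pivot between 0.039 and 0.05 m and velocity of joint lever between -0.05 and 0.05 rad/s); the robot touches nothing.
It fails at once if the loop is rammed against the keeper or the mould with more than 20 N while it is being hooked (lever open, handle not being pressed) (contact force between loop and case above 20 N and value of joint lever above 1 rad and contact force between the fingers and handle below 0.3 N).
It fails at once if the handle is pressed with more than 25 N (contact force between any of the arm, the fingers and handle above 25 N).
It fails at once if the cork plug is knocked over or moved more than 20 mm (distance of plug from where it was at the start of the episode above 0.02 m or angle between plug's own z axis and vertical above 0.5 rad).
It fails at once if another thing on the table is moved more than 30 mm (distance of any of bowl, bucket, glaze, brush, rib_tool, statuette from where it was at the start of the episode above 0.03 m).
It also fails if it takes over 72 s, if anything falls off the work surface, if the arm or the gripper's body presses on something with over 40 N, if the wrist force passes 120 N, or if a joint passes its speed limit or range.

## Working session

There is one attempt and no reset: what is moved stays moved. The work goes in short steps, Python scripts to look and compute and a tool call to move; the robot and the scene stay as the last step left them, time stands still between calls to the robot, and variables do not carry over. Pictures are saved under pics/ and viewed, about 8 in all and at most 12, crops included, and the job is handed in when it is done.

Besides the shell and the picture viewer there is one more tool, called after "Emit:" by a JSON object that holds its "method" and its "body". apply_moves: Moves the arm, as the interface text tells. Its arguments: {"type":"object","properties":{"steps":{"type":"array","items":{"type":"array","items":{"type":"number"}}},"grip_force":{"type":"number"}},"required":["steps"]}

```bash
mkdir -p pics; ls
python3 - <<'E'
from rig import sense, imaging
import cv2,numpy as np
s=sense();print({k:np.round(v,3) for k,v in s.items()})
for n in("scene","top","wrist"):
    cv2.imwrite(f"pics/a_{n}.png",imaging.grab_frame(n)); c=imaging.calibration(n); print(n,np.round(c["camera_matrix"],1).tolist(),np.round(c["R"],3).tolist(),np.round(c["t"],3))
a=cv2.imread("pics/a_scene.png");b=cv2.imread("pics/a_top.png")
cv2.imwrite("pics/a_both.png",np.hstack([a[:, :],b])[:, :])
E
```

```text
pics
{'time_s': np.float64(0.0), 'joints': array([-1.372,  0.592,  0.048,  1.61 , -0.033,  0.943, -0.034]), 'joint_velocities': array([-0.001, -0.001, -0.   , -0.002, -0.002,  0.001,  0.002]), 'joint_efforts': array([-1.0000e-03, -5.4869e+01,  1.5460e+00, -1.9812e+01,  9.0000e-03,
        9.0000e-03, -0.0000e+00]), 'position': array([0.208, 0.694, 0.23 ]), 'ee_rot': array([-0.457, -3.108,  0.004]), 'contact_force': array([-0.197,  0.787, -0.093]), 'torque': array([-0.027, -0.007,  0.011]), 'gripper_width': np.float64(1.002)}
scene [[444.8, 0.0, 279.8], [0.0, 444.8, 208.9], [0.0, 0.0, 1.0]] [[0.155, 0.988, -0.016], [0.598, -0.107, -0.794], [-0.786, 0.113, -0.608]] [-0.089 -0.292  1.643]
top [[426.0, 0.0, 277.7], [0.0, 426.0, 204.4], [0.0, 0.0, 1.0]] [[-0.028, -1.0, 0.006], [-0.997, 0.027, -0.066], [0.066, -0.008, -0.998]] [0.015 0.615 1.383]
wrist [[353.9, 0.0, 273.6], [0.0, 353.9, 206.4], [0.0, 0.0, 1.0]] [[0.287, 0.958, -0.002], [0.919, -0.275, 0.283], [0.271, -0.083, -0.959]] [-0.724 -0.037  0.379]
```

View pics/a_top.png

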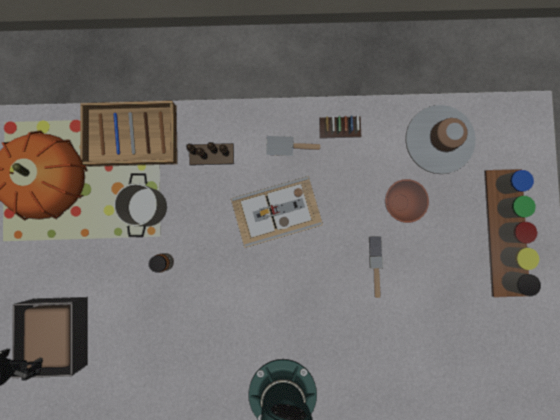

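View pics/a_scene.png

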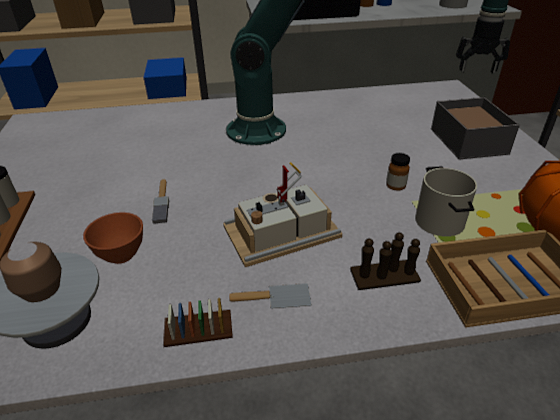

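The top view shows the mould at about (277,211), with the red handle near upright. The scene view shows the keeper half to the right (+y) and the loop with its tab raised at about (292,170). Next I'll enlarge both.

Run:
```python
import cv2,numpy as np
a=cv2.imread("pics/a_scene.png")[150:265,215:350];b=cv2.imread("pics/a_top.png")[170:250,225:330]
A=cv2.resize(a,None,fx=5,fy=5,interpolation=2)[:575,:]
B=cv2.resize(b,None,fx=7,fy=7,interpolation=2)
cv2.imwrite("pics/b_s.png",np.clip(A*1.5,0,255));cv2.imwrite("pics/b_t.png",np.clip(B*1.5,0,255))
```

```text
[ WARN:0@0.111] global loadsave.cpp:1063 imwrite_ Unsupported depth image for selected encoder is fallbacked to CV_8U.
```

View pics/b_s.png

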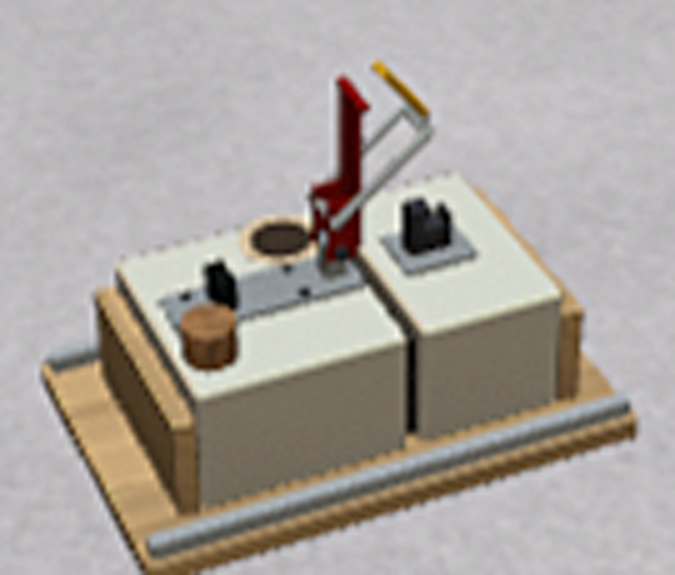

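View pics/b_t.png

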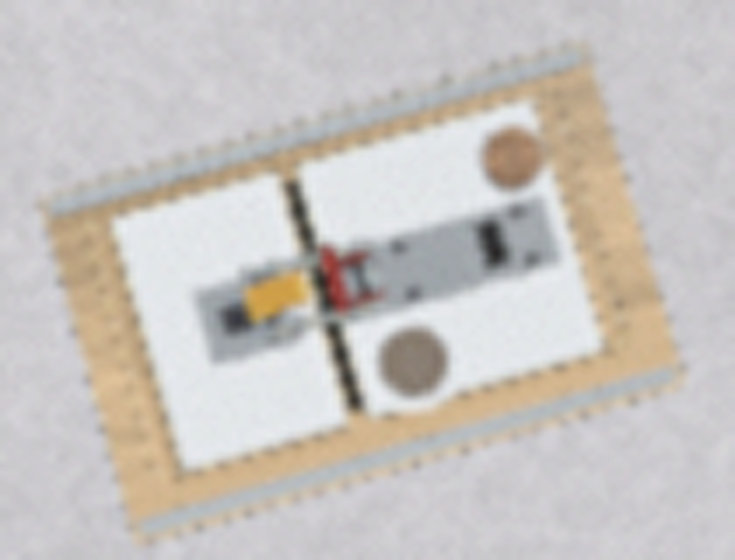

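The enlargements show the board and plaster corners clearly. They also show the raised loop (bar at about crop (430,125), tab top at (378,66)) and the keeper at (425,225). Fitting the case pose, lever angle and loop angle.

```bash
cat > h.py <<'E'
from rig import sense, imaging
import cv2,numpy as np,json
from scipy.spatial.transform import Rotation as Ro
from scipy.optimize import least_squares
def case2w(P,x,y,a):
    P=np.atleast_2d(P)/1000; c,s=np.cos(a),np.sin(a)
    return np.c_[x+c*P[:,0]-s*P[:,1],y+s*P[:,0]+c*P[:,1],P[:,2]]
def proj(W,c):
    C=W@np.array(c["R"]).T+np.array(c["t"]); p=C@np.array(c["camera_matrix"]).T
    return p[:,:2]/p[:,2:]
def pin(th):
    c,s=np.cos(th),np.sin(th); return np.array([-19.6*c-4*s,112+19.6*s-4*c])
def lev(x,z,th):
    c,s=np.cos(th),np.sin(th); return [x*c+z*s,0,112-x*s+z*c]
def lp(u,v,th,ph):
    p=pin(th); return [p[0]+u*np.cos(ph)-v*np.sin(ph),0,p[1]+u*np.sin(ph)+v*np.cos(ph)]
E
python3 - <<'E'
from h import *
ct,cs=imaging.calibration("top"),imaging.calibration("scene")
T=np.array([225,170.]);S=np.array([215,150.])
tp=np.array([[42,208],[588,45],[685,372],[140,545],[535,103],[605,350]])/7+T
t3=[[135,-85,15],[-135,-85,15],[-135,85,15],[135,85,15],[-97,-60,90],[-97,60,90]]
sp=np.array([[636,415],[42,370],[118,270],[197,400],[405,338]])/5+S
s3=[[135,-85,15],[-135,85,15],[-97,60,90],[-97,-60,90],[15,-60,90]]
def f(q): return np.r_[(proj(case2w(t3,*q),ct)-tp).ravel(),(proj(case2w(s3,*q),cs)-sp).ravel()]
r=least_squares(f,[.6,0,1.8],loss='soft_l1');q=r.x;print(q,np.degrees(q[2]),np.round(r.fun.reshape(-1,2),1).tolist())
# latch
so=np.array([[378,66],[430,122]])/5+S   # tab top, bar
to=np.array([[248,297]])/7+T
def L(m): return [lp(5.8,40,*m),lp(0,0,*m)]
def g(m):
    W=case2w(L(m),*q); h=case2w([lev(-86,10,m[0])],*q)
    return np.r_[(proj(W,cs)-so).ravel(),(proj(h,cs)-(np.array([[350,88]])/5+S)).ravel()]
r=least_squares(g,[1.6,.7]);print(r.x,np.round(r.fun,1));m=r.x
np.save("q.npy",q)
W=case2w([lp(5.8,27,*m),lp(5.8,40,*m),lp(0,0,*m),lev(-86,10,m[0]),[0,0,112],[62.5,0,112]],*q);print(np.round(W,4))
print("top px crop tab top",(proj(W[1:2],ct)-T)*7, "keeper slot", (proj(W[5:],cs)-S)*5,(proj(W[5:],ct)-T)*7)
E
```

```text
[0.59245168 0.00227549 1.83436137] 105.10116471035698 [[-0.9, -1.3], [-0.8, -1.2], [0.4, 1.1], [-0.3, 0.0], [-0.6, -1.7], [0.5, -0.4], [0.3, -0.2], [-1.1, -0.8], [-1.9, -1.9], [-0.6, -0.5], [0.7, -0.7]]
[ 1.82412351 -0.32157528] [ -2.9  14.3 -19.9  17.    7.2   0.1]
[[0.5885 0.0168 0.1558]
 [0.5875 0.0208 0.1681]
 [0.5922 0.0033 0.132 ]
 [0.5843 0.0324 0.1927]
 [0.5925 0.0023 0.112 ]
 [0.5762 0.0626 0.112 ]]
top px crop tab top [[318.89863729 284.22357898]] keeper slot [[441.56557684 209.56614507]] [[225.66905307 319.09803766]]
```

Run:
```python
from h import *
ct,cs=imaging.calibration("top"),imaging.calibration("scene");q=np.load("q.npy")
T=np.array([225,170.]);S=np.array([215,150.])
# predicted crop pixels for hypotheses
best=[]
so=np.array([[378,66],[430,122],[350,88]])/5+S
for th in np.arange(1.2,2.3,.02):
  for ph in np.arange(-.5,3.2,.02):
    p=proj(case2w([lp(5.8,40,th,ph),lp(0,0,th,ph),lev(-86,10,th)],*q),cs)
    best.append((np.abs(p-so).sum(),th,ph))
best.sort();print(np.round(best[:3],2))
_,th,ph=best[0]
P=[lp(5.8,40,th,ph),lp(0,0,th,ph),lev(-86,10,th),[*lp(0,0,th,0)],[0,0,112],[62.5,0,112]]
W=case2w(P,*q);print(np.round(P,1).tolist(),np.round(W,4).tolist());print(((proj(W,cs)-S)*5).round(),((proj(W,ct)-T)*7).round())
```

```text
[[57.12  1.6  -0.5 ]
 [57.26  1.6  -0.48]
 [57.29  1.62 -0.5 ]]
[[20.8, 0.0, 164.0], [-3.4, 0.0, 131.7], [12.5, 0.0, 197.7], [-3.4, 0.0, 131.7], [0.0, 0.0, 112.0], [62.5, 0.0, 112.0]] [[0.587, 0.0224, 0.164], [0.5933, -0.001, 0.1317], [0.5892, 0.0144, 0.1977], [0.5933, -0.001, 0.1317], [0.5925, 0.0023, 0.112], [0.5762, 0.0626, 0.112]]
[[367. 143.]
 [322. 210.]
 [351.  89.]
 [322. 210.]
 [329. 240.]
 [442. 210.]] [[315. 286.]
 [370. 274.]
 [334. 276.]
 [370. 274.]
 [362. 278.]
 [226. 319.]]
```

Run:
```python
from h import *
ct,cs=imaging.calibration("top"),imaging.calibration("scene");q=np.load("q.npy")
T=np.array([225,170.]);S=np.array([215,150.])
so=np.array([[378,66],[430,122],[350,88]])/5+S
def P(m): return [lp(69.5,40,*m),lp(63.7,0,*m),lev(-86,10,m[0])]
r=least_squares(lambda m:(proj(case2w(P(m),*q),cs)-so).ravel(),[1.6,.7]);m=r.x;print(m,r.fun.round(1))
W=case2w(P(m)+[lp(69.5,27,*m)],*q);print(np.round(P(m)+[lp(69.5,27,*m)],1).tolist(),np.round(W,4).tolist());print(((proj(W,ct)-T)*7).round())
```

```text
[1.60651112 0.6213825 ] [ 1.1  0.4 -2.4 -0.   0.3  0.1]
[[29.9, 0.0, 204.7], [48.5, 0.0, 168.8], [13.1, 0.0, 197.6], [37.5, 0.0, 194.1]] [[0.5847, 0.0312, 0.2047], [0.5798, 0.0491, 0.1688], [0.589, 0.0149, 0.1976], [0.5827, 0.0385, 0.1941]]
[[293. 287.]
 [252. 304.]
 [332. 276.]
 [276. 294.]]
```

The latch fit is now consistent: lever about 1.61 rad, loop at about 36°. I'll write a planner that prints tool-frame rows, then move to a hover for a close look.

```bash
cat >> h.py <<'E'
def Rc(q): return Ro.from_euler('z',q[2]).as_matrix()
def Rt(tau,q):  # tool rot for tilt tau
    c,s=np.cos(tau),np.sin(tau); return Rc(q)@np.array([[c,0,s],[0,-1,0],[s,0,-c]])
def incase(q,s=None):
    s=s or sense(); p=np.array(s["position"]); d=(p-[q[0],q[1],0])@Rc(q)*1000
    R=Rc(q).T@Ro.from_rotvec(s["ee_rot"]).as_matrix(); return d,R,np.degrees(np.arctan2(R[0,2],-R[2,2]))
def rows(way,q,start=None,vmax=60,wmax=10,dec=1):
    """way: list of (case xyz mm of TCP, tilt rad, nrows or None, closure). prints rows"""
    if start is None:
        s=sense(); p=np.array(s["position"])*1000; R=Ro.from_rotvec(s["ee_rot"]).as_matrix()
    else: p,R=case2w([start[0]],*q)[0]*1000,Rt(start[1],q)
    out=[]
    for P,tau,n,cl in way:
        g=case2w([P],*q)[0]*1000; G=Rt(tau,q)
        rv=Ro.from_matrix(R.T@G).as_rotvec(degrees=True); D=g-p
        n=n or int(np.ceil(max(np.linalg.norm(D)/vmax,np.linalg.norm(rv)/wmax,1)))
        for i in range(n):
            k=n-i; rv=Ro.from_matrix(R.T@G).as_rotvec(degrees=True)/k
            t=np.round(R.T@((g-p)/k),dec); rv=np.round(rv,dec)
            p=p+R@t; R=R@Ro.from_rotvec(rv,degrees=True).as_matrix(); out.append([*t.tolist(),*rv.tolist(),cl])
    print(len(out)); 
    for r in out: print(json.dumps([x+0.0 for x in r]))
E
python3 - <<'E'
from h import *
q=np.load("q.npy")
rows([((60,0,280),0,12,0.0)],q)
c=imaging.calibration("wrist");R=Ro.from_rotvec(sense()["ee_rot"]).as_matrix()
print("cam pos in tool",R.T@(-np.array(c["R"]).T@c["t"]-sense()["position"]),"axis",R.T@np.array(c["R"])[2])
E
```

```text
12
[-44.6, -41.7, -4.1, 0.0, 0.0, 4.8, 0.0]
[-47.9, -37.9, -4.1, 0.0, 0.0, 4.9, 0.0]
[-51.0, -33.6, -4.0, 0.0, 0.0, 4.8, 0.0]
[-53.6, -29.2, -4.1, 0.0, 0.0, 4.9, 0.0]
[-55.9, -24.6, -4.0, 0.0, 0.0, 4.8, 0.0]
[-57.8, -19.8, -4.1, 0.0, 0.0, 4.9, 0.0]
[-59.3, -14.8, -4.0, 0.0, 0.0, 4.8, 0.0]
[-60.3, -9.8, -4.1, 0.0, 0.0, 4.9, 0.0]
[-60.9, -4.6, -4.0, 0.0, 0.0, 4.8, 0.0]
[-61.1, 0.5, -4.1, 0.0, 0.0, 4.9, 0.0]
[-60.8, 5.8, -4.0, 0.0, 0.0, 4.8, 0.0]
[-60.1, 10.8, -4.1, -0.1, 0.1, 4.9, 0.0]
cam pos in tool [ 0.07164365  0.00041388 -0.1419921 ] axis [-2.82925949e-01 -9.64408384e-05  9.59141751e-01]
```

Emit:
{"method": "apply_moves", "body": {"steps": [[-44.6,-41.7,-4.1,0,0,4.8,0],[-47.9,-37.9,-4.1,0,0,4.9,0],[-51,-33.6,-4,0,0,4.8,0],[-53.6,-29.2,-4.1,0,0,4.9,0],[-55.9,-24.6,-4,0,0,4.8,0],[-57.8,-19.8,-4.1,0,0,4.9,0]]}}

```text
time_s: 0.9
position: [0.3935, 0.3757, 0.2558]
ee_rot: [1.227, 2.892, 0.0]
contact_force: [1.2, 1.4, 0.9]
gripper_width: 0.996
```

Emit:
{"method": "apply_moves", "body": {"steps": [[-59.3,-14.8,-4,0,0,4.8,0],[-60.3,-9.8,-4.1,0,0,4.9,0],[-60.9,-4.6,-4,0,0,4.8,0],[-61.1,0.5,-4.1,0,0,4.9,0],[-60.8,5.8,-4,0,0,4.8,0],[-60.1,10.8,-4.1,0,0,4.9,0],[0,0,0,0,0,0,0]]}}

```text
time_s: 1.78
position: [0.5792, 0.054, 0.2808]
ee_rot: [1.921, 2.48, -0.001]
contact_force: [-0.3, -0.4, -0.2]
gripper_width: 0.995
```

Run:
```python
from h import *
q=np.load("q.npy")
d,R,t=incase(q);print(d.round(1),t,sense()["contact_force"])
c=imaging.calibration("wrist");I=imaging.grab_frame("wrist")
np.savez("w1.npz",**{k:np.array(v) for k,v in c.items()})
cv2.imwrite("pics/w1.png",I)
m=(1.6065,.6214)
W=case2w([lp(69.5,40,*m),lp(63.7,0,*m),lev(-86,10,m[0]),[62.5,0,112],[-97,-60,90],[15,-60,90],[15,60,90]],*q);print(proj(W,c).round())
```

```text
[ 53.4  -0.7 280.8] -0.23280608482384374 [-0.33550443 -0.42115757 -0.17447618]
[[272. 251.]
 [272. 208.]
 [272. 269.]
 [272. 175.]
 [329. 315.]
 [333. 217.]
 [212. 218.]]
```

View pics/w1.png

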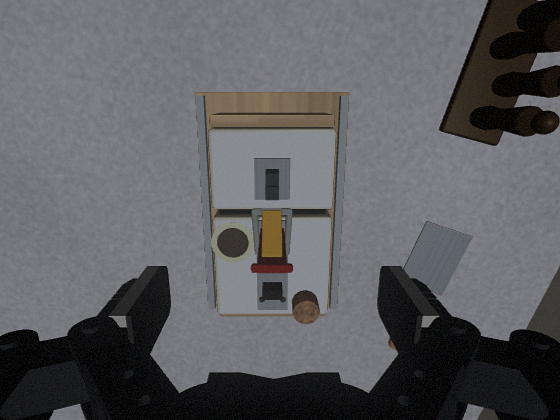

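The wrist view shows the tab at (272,210–257), the handle lip at (272,268) and the keeper at (272,168–200). Laterally my fit agrees, with everything on column 272. Next is an enlargement of the keeper.

Run:
```python
from h import *
I=cv2.imread("pics/w1.png")
a=cv2.resize(I[115:280,235:310],None,fx=3.6,fy=3.6,interpolation=cv2.INTER_CUBIC)
b=cv2.resize(I[150:220,248:298],None,fx=8.4,fy=8.4,interpolation=cv2.INTER_CUBIC)
h=max(a.shape[0],b.shape[0]);P=lambda x:cv2.copyMakeBorder(x,0,h-x.shape[0],0,0,0)
o=np.hstack([P(a),P(b)]);o=np.uint8(255*(o/255.)**.5);cv2.imwrite("pics/w1c.png",o);print(o.shape,a.shape)
q=np.load("q.npy");c=dict(np.load("w1.npz"))
W=case2w([[x,0,112+z] for x,z in [(58.5,8),(46.5,8),(66.5,2),(69.5,2),(62.5,-4),(15,-22),(30,-22)]],*q);p=proj(W,c);print(p.round(1).tolist(),((p-[248,150])*8.4+[270,0]).round().tolist())
```

```text
(594, 690, 3) (594, 270, 3)
[[271.9, 181.2], [272.0, 194.5], [271.8, 170.8], [271.7, 167.5], [271.8, 174.0], [272.5, 217.6], [272.3, 203.0]] [[470.0, 262.0], [472.0, 374.0], [470.0, 175.0], [469.0, 147.0], [470.0, 201.0], [476.0, 567.0], [474.0, 445.0]]
```

View pics/w1c.png

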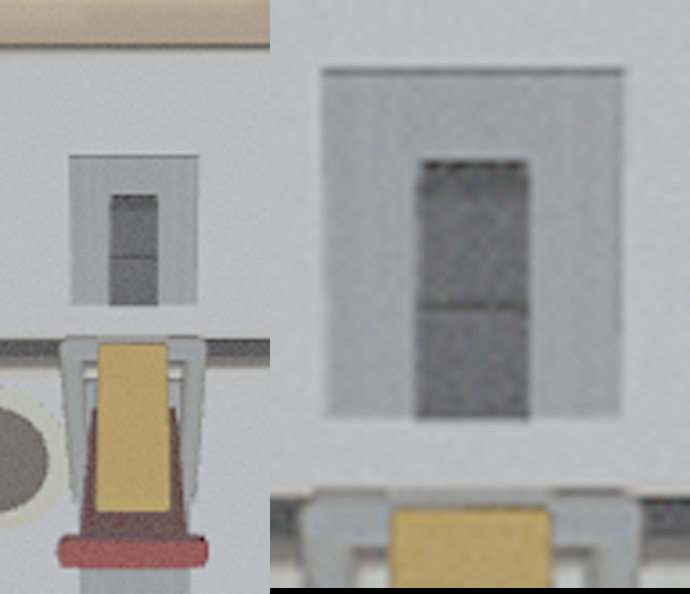

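The crop puts the nose tip (dark line) at image row 186 and the gap's fixed edge at row 216.7. That places the slot about 58 mm from the pivot in my frame, roughly 57 after a ~1 mm frame shift. Refitting the loop, then planning the grasp.

Run:
```python
from h import *
q=np.load("q.npy");cw=dict(np.load("w1.npz"));cs=imaging.calibration("scene")
S=np.array([215,150.]);so=np.array([[378,66],[430,122],[350,88]])/5+S
sh=lambda P,dx:[[p[0]+dx,p[1],p[2]] for p in P]
def f(v):
    th,ph,dx=v;m=(th,ph)
    a=proj(case2w(sh([lp(69.5,40,*m),lp(63.7,0,*m),lev(-86,10,th)],dx),*q),cs)-so
    b=proj(case2w(sh([lp(67,40,*m),lp(66.2,0,*m),lev(-86,10,th),[15,0,90]],dx),*q),cw)[:,1]-[257.2,209,268.3,216.7]
    return np.r_[a.ravel()*.5,b]
r=least_squares(f,[1.6,.6,0]);th,ph,dx=v=r.x;print(v,r.fun.round(1))
def tip(x): # slot x s.t. nose tip row=186.1
    return proj(case2w([[x-4+dx,0,120]],*q),cw)[0,1]-186.1
from scipy.optimize import brentq
print("slot",brentq(tip,50,75))
q[:2]+=dx/1000*np.array([np.cos(q[2]),np.sin(q[2])]);np.save("q2.npy",q);np.save("m.npy",v[:2])
g=np.array(lp(69.5,30,th,ph));ax=np.array([np.sin(ph),0,-np.cos(ph)]);print(g)
rows([(g-50*ax+19*ax,ph,6,0.),(g+19*ax,ph,2,0.)],q)
```

```text
[1.60119122 0.66910049 0.91165051] [ 0.   0.  -1.4 -0.4  0.3  0.   0.  -0.2  0.  -0. ]
slot 57.18916045843182
[ 32.5034806    0.         198.35341303]
8
[-7.2, 0.0, 9.6, 0.0, 6.4, -0.1, 0.0]
[-8.2, 0.0, 8.7, 0.0, 6.4, 0.0, 0.0]
[-9.1, 0.0, 7.8, 0.0, 6.4, 0.0, 0.0]
[-9.9, 0.0, 6.7, 0.0, 6.4, -0.1, 0.0]
[-10.7, 0.0, 5.5, 0.1, 6.4, 0.0, 0.0]
[-11.1, 0.0, 4.3, 0.0, 6.4, -0.1, 0.0]
[0.0, 0.0, 25.0, 0.0, 0.0, 0.0, 0.0]
[0.0, -0.1, 25.0, 0.0, 0.0, 0.0, 0.0]
```

Emit:
{"method": "apply_moves", "body": {"steps": [[-7.2,0,9.6,0,6.4,0,0],[-8.2,0,8.7,0,6.4,0,0],[-9.1,0,7.8,0,6.4,0,0],[-9.9,0,6.7,0,6.4,-0.1,0],[-10.7,0,5.5,0,6.4,0,0],[-11.1,0,4.3,0,6.4,-0.1,0],[0,0,25,0,0,0,0],[0,0,25,0,0,0,0]]}}

```text
time_s: 2.82
position: [0.5795, 0.0509, 0.1824]
ee_rot: [-1.549, -2.032, -0.542]
contact_force: [-0.4, 0.1, -0.1]
gripper_width: 1.004
```

Run:
```python
from h import *
q=np.load("q2.npy");th,ph=np.load("m.npy")
g=np.array(lp(69.5,30,th,ph));ax=np.array([np.sin(ph),0,-np.cos(ph)])
d,R,t=incase(q);print(d,g+19*ax,t,np.degrees(ph),np.round(sense()["joints"],2),sense()["contact_force"])
```

```text
[ 49.36567854  -0.18366008 182.42539146] [ 44.28881352   0.         183.45019432] 38.48767784801697 38.33663409645788 [ 0.03  0.64  0.16  1.88 -0.79  1.12  0.98] [-0.43064497  0.11395685 -0.05083252]
```

Emit:
{"method": "apply_moves", "body": {"steps": [[-3.4,0,-4,0,0,0,0],[0,0,0,0,0,0,0]]}}

```text
time_s: 3.08
position: [0.5821, 0.0439, 0.185]
ee_rot: [-1.551, -2.034, -0.543]
contact_force: [0.5, 0.2, 0.0]
gripper_width: 0.998
```

Run:
```python
from h import *
q=np.load("q2.npy")
d,R,t=incase(q);print(d,t)
```

```text
[ 41.95339705  -0.82552008 184.95570378] 38.33987974870129
```

Emit:
{"method": "apply_moves", "body": {"steps": [[0.9,-0.8,2.6,0,0,0,0],[0,0,0,0,0,0,0.5],[0,0,0,0,0,0,0.9],[0,0,0,0,0,0,1],[0,0,0,0,0,0,1],[0,0,0,0,0,0,1],[0,0,0,0,0,0,1]], "grip_force": 30}}

```text
time_s: 3.95
position: [0.5799, 0.0461, 0.1829]
ee_rot: [-1.551, -2.032, -0.542]
contact_force: [-1.6, -1.1, 0.2]
gripper_width: 0.157
```

Run:
```python
from h import *
q=np.load("q2.npy")
d,R,t=incase(q);print(d,t,sense()["gripper_width"])
c=imaging.calibration("wrist");I=imaging.grab_frame("wrist");np.savez("w2.npz",**{k:np.array(v) for k,v in c.items()})
cv2.imwrite("pics/w2.png",np.uint8(255*(I/255.)**.6))
```

```text
[ 44.68380083   0.67691914 182.93960714] 38.40944231086195 0.1573713782363022
```

View pics/w2.png

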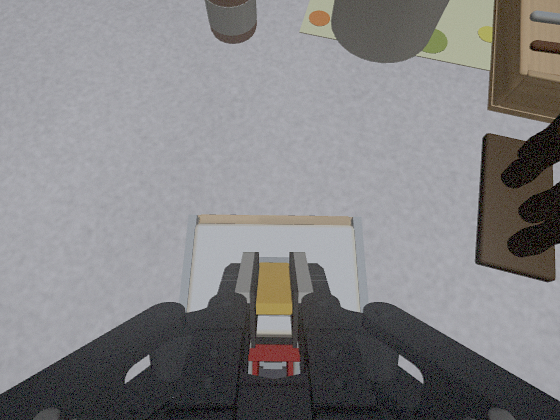

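The tab is gripped: (272,285) lies between the pads and the opening is about 13.4 mm. Next is the linkage kinematics, to swing the bar to just above the estimated slot.

```bash
cat >> h.py <<'E'
def ik(x,z): # bar rel pivot -> th,ph (pin up)
    d=np.hypot(x,z);a=np.arctan2(z,x)+np.arccos((400+d*d-63.7**2)/(40*d))
    th=np.pi+np.arctan2(4,19.6)-a; p=20*np.cos(a),20*np.sin(a)
    return th,np.arctan2(z-p[1],x-p[0])
TU,TV=69.5,10.4
def tcp(x,z,y=0,dt=0):
    th,ph=ik(x,z); P=lp(TU,TV,th,ph); P[1]=y; return P,ph+dt
def bar(q): # bar from measured tool pose, and linkage mismatch
    d,R,t=incase(q);ph=np.radians(t);c,s=np.cos(ph),np.sin(ph);u,v=63.7-TU,-TV
    b=np.array([d[0]+c*u-s*v,d[2]-112+s*u+c*v]);th,pm=ik(*b);print("tcp",d.round(1),"tilt",round(t,1),"bar",b.round(2),"th",round(th,3),"phi_mod",round(np.degrees(pm),1),"F",(Rc(q).T@np.array(sense()["contact_force"])).round(1));return b
E
python3 - <<'E'
from h import *
q=np.load("q2.npy");b=bar(q)
w=[(b[0]+(57.2-b[0])*k/7, b[1]+(20-b[1])*k/7) for k in range(1,8)]
print([np.round(ik(*p),2).tolist() for p in w])
rows([(*tcp(*p,y=.6),2,1.0) for p in w],q)
E
```

```text
tcp [ 44.7   0.6 182.9] tilt 38.4 bar [46.59 59.18] th 1.601 phi_mod 38.3 F [0.4 1.3 0.8]
[[1.49, 0.57], [1.42, 0.48], [1.37, 0.39], [1.35, 0.3], [1.35, 0.2], [1.38, 0.11], [1.44, 0.02]]
14
[-0.6, 0.0, 3.0, 0.0, -2.9, 0.1, 1.0]
[-0.5, 0.0, 3.0, 0.0, -2.9, 0.1, 1.0]
[-0.4, 0.0, 3.1, 0.0, -2.6, 0.0, 1.0]
[-0.3, 0.1, 3.0, 0.0, -2.7, 0.0, 1.0]
[-0.1, 0.0, 3.1, 0.0, -2.6, 0.0, 1.0]
[0.0, 0.0, 3.2, 0.0, -2.6, 0.0, 1.0]
[0.1, 0.0, 3.1, 0.0, -2.6, 0.0, 1.0]
[0.2, 0.0, 3.2, 0.0, -2.5, 0.0, 1.0]
[0.4, 0.0, 3.2, 0.0, -2.6, 0.0, 1.0]
[0.5, 0.0, 3.1, 0.0, -2.7, 0.0, 1.0]
[0.6, 0.0, 3.2, 0.0, -2.7, 0.0, 1.0]
[0.8, 0.0, 3.2, 0.0, -2.6, 0.0, 1.0]
[0.9, 0.0, 3.1, 0.0, -2.7, 0.0, 1.0]
[1.1, 0.0, 3.1, 0.0, -2.7, 0.0, 1.0]
```

Emit:
{"method": "apply_moves", "body": {"steps": [[-0.6,0,3,0,-2.9,0,1],[-0.5,0,3,0,-2.9,0.1,1],[-0.4,0,3.1,0,-2.6,0,1],[-0.3,0,3,0,-2.7,0,1],[-0.1,0,3.1,0,-2.6,0,1],[0,0,3.2,0,-2.6,0,1],[0.1,0,3.1,0,-2.6,0,1],[0.2,0,3.2,0,-2.5,0,1]]}}

```text
time_s: 5.0
position: [0.5772, 0.0566, 0.1601]
ee_rot: [-1.76, -2.301, -0.261]
contact_force: [-3.0, 3.5, 2.4]
gripper_width: 0.153
```

Emit:
{"method": "apply_moves", "body": {"steps": [[0.4,0,3.2,0,-2.6,0,1],[0.5,0,3.1,0,-2.7,0,1],[0.6,0,3.2,0,-2.7,0,1],[0.8,0,3.2,0,-2.6,0,1],[0.9,0,3.1,0,-2.7,0,1],[1.1,0,3.1,0,-2.7,0,1],[0,0,0,0,0,0,1]]}}

```text
time_s: 5.88
position: [0.5756, 0.0626, 0.1417]
ee_rot: [-1.901, -2.488, -0.014]
contact_force: [-0.9, -0.8, -1.7]
gripper_width: 0.154
```

Run:
```python
from h import *
q=np.load("q2.npy");b=bar(q)
c=imaging.calibration("wrist");I=imaging.grab_frame("wrist");np.savez("w3.npz",**{k:np.array(v) for k,v in c.items()})
cv2.imwrite("pics/w3.png",I)
C=I[120:300,200:345];cv2.imwrite("pics/w3c.png",cv2.resize(np.uint8(255*(C/255.)**.5),None,fx=3.3,fy=3.3,interpolation=2))
W=case2w([[57.2-4,0,120],[57.2+4,0,114],[57.2+7,0,114],[b[0]+2.5,0,112+b[1]]],*q);p=proj(W,c);print(p.round(1).tolist(),((p-[200,120])*3.3).round())
```

```text
tcp [ 61.7   0.5 141.7] tilt 0.8 bar [56.07 19.24] th 1.381 phi_mod 0.7 F [-0.6  1.1 -1.7]
[[273.6, 268.1], [273.7, 248.8], [273.7, 243.4], [273.7, 268.1]] [[243. 489.]
 [243. 425.]
 [243. 407.]
 [243. 489.]]
```

View pics/w3c.png

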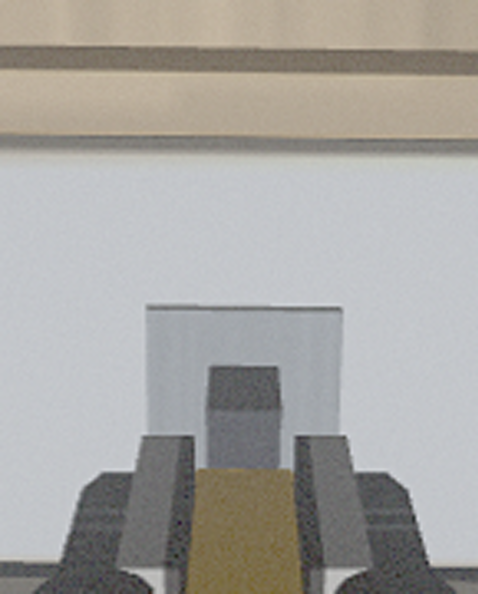

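The keeper's guard outer edge is at crop row 409 (predicted 407), so the slot is at about 57 mm as expected, dead ahead of the tab. Lowering gently.

Run:
```python
from h import *
q=np.load("q2.npy");b=bar(q)
rows([(*tcp(57.2,14,y=.4),3,1.0),(*tcp(57.2,10,y=.4),2,1.),(*tcp(57.2,5,y=.4),4,1.),(*tcp(57.2,-1,y=.4),5,1.)],q,dec=2)
```

```text
tcp [ 61.6   0.5 142. ] tilt 0.8 bar [55.99 19.52] th 1.377 phi_mod 1.0 F [-0.3  0.5 -2.7]
14
[0.69, 0.04, 2.04, 0.02, -1.78, 0.02, 1.0]
[0.75, 0.04, 2.01, 0.02, -1.77, 0.02, 1.0]
[0.82, 0.04, 1.99, 0.02, -1.78, 0.02, 1.0]
[0.49, 0.0, 2.2, 0.0, -1.88, 0.0, 1.0]
[0.56, 0.0, 2.18, 0.0, -1.87, 0.0, 1.0]
[0.39, 0.0, 1.37, 0.0, -1.21, 0.0, 1.0]
[0.42, 0.0, 1.36, 0.0, -1.21, 0.0, 1.0]
[0.45, 0.0, 1.35, 0.0, -1.2, 0.0, 1.0]
[0.49, 0.0, 1.34, 0.0, -1.21, 0.0, 1.0]
[0.48, 0.0, 1.3, 0.0, -1.19, 0.0, 1.0]
[0.51, 0.0, 1.29, 0.0, -1.19, 0.0, 1.0]
[0.53, 0.0, 1.28, 0.0, -1.19, 0.0, 1.0]
[0.56, 0.0, 1.27, 0.0, -1.2, 0.0, 1.0]
[0.59, 0.0, 1.25, 0.0, -1.19, 0.0, 1.0]
```

Emit:
{"method": "apply_moves", "body": {"steps": [[0.7,0,2,0,-1.8,0,1],[0.75,0,2,0,-1.8,0,1],[0.8,0,2,0,-1.8,0,1],[0.5,0,2.2,0,-1.9,0,1],[0.55,0,2.2,0,-1.9,0,1]]}}

```text
time_s: 6.55
position: [0.5747, 0.0661, 0.1319]
ee_rot: [1.836, 2.4, -0.133]
contact_force: [1.2, -4.3, -4.3]
gripper_width: 0.153
```

Run:
```python
from h import *
q=np.load("q2.npy");b=bar(q)
```

```text
tcp [ 65.3   0.5 131.9] tilt -8.4 bar [58.07 10.5 ] th 1.519 phi_mod -8.0 F [-4.5  0.  -4.3]
```

Emit:
{"method": "apply_moves", "body": {"steps": [[-0.2,0,1.4,0,-1.2,0,1],[0.3,0,1.4,0,-1.2,0,1],[0,0,0,0,0,0,1]]}}

```text
time_s: 6.92
position: [0.5745, 0.0673, 0.129]
ee_rot: [1.815, 2.376, -0.168]
contact_force: [-1.2, 0.6, -2.1]
gripper_width: 0.155
```

Run:
```python
from h import *
q=np.load("q2.npy");b=bar(q)
```

```text
tcp [ 66.5   0.4 129. ] tilt -10.6 bar [58.9   7.84] th 1.587 phi_mod -10.7 F [ 0.9  1.  -2.1]
```

Run:
```python
from h import *
q=np.load("q2.npy");b=bar(q)
rows([(*tcp(57.2,6,y=.4),2,1.),(*tcp(57.2,2,y=.4),3,1.)],q,dec=2)
```

```text
tcp [ 66.5   0.4 129. ] tilt -10.6 bar [58.9   7.84] th 1.587 phi_mod -10.7 F [ 0.9  1.  -2.1]
5
[-0.53, 0.02, 1.14, 0.02, -0.76, 0.07, 1.0]
[-0.52, 0.03, 1.14, 0.02, -0.76, 0.07, 1.0]
[0.51, 0.0, 1.44, 0.0, -1.31, 0.0, 1.0]
[0.55, 0.0, 1.43, 0.0, -1.31, 0.0, 1.0]
[0.58, 0.0, 1.42, 0.0, -1.32, 0.0, 1.0]
```

Emit:
{"method": "apply_moves", "body": {"steps": [[-0.6,0,1.1,0,-0.8,0,1],[-0.5,0,1.1,0,-0.8,0,1],[0,0,0,0,0,0,1]]}}

```text
time_s: 7.3
position: [0.5747, 0.0664, 0.1269]
ee_rot: [1.801, 2.359, -0.191]
contact_force: [-2.1, 5.5, -0.9]
gripper_width: 0.156
```

Run:
```python
from h import *
q=np.load("q2.npy");b=bar(q)
rows([(*tcp(57.2,2,y=.4),3,1.)],q,dec=2)
```

```text
tcp [ 65.6   0.5 126.9] tilt -12.1 bar [57.77  5.95] th 1.546 phi_mod -12.3 F [ 5.9  0.6 -0.9]
3
[0.32, 0.03, 1.47, 0.01, -1.31, 0.05, 1.0]
[0.36, 0.02, 1.45, 0.01, -1.31, 0.06, 1.0]
[0.39, 0.03, 1.45, 0.01, -1.3, 0.05, 1.0]
```

Emit:
{"method": "apply_moves", "body": {"steps": [[0.4,0,1.4,0,-1.3,0,1],[0.4,0,1.4,0,-1.3,0,1],[0,0,0,0,0,0,1]]}}

```text
time_s: 7.68
position: [0.5749, 0.0654, 0.1239]
ee_rot: [1.777, 2.326, -0.231]
contact_force: [-0.8, 3.9, -2.4]
gripper_width: 0.153
```

Run:
```python
from h import *
q=np.load("q2.npy");b=bar(q)
rows([(*tcp(57.5,-1,y=.4),3,1.)],q,dec=2)
```

```text
tcp [ 64.6   0.5 123.9] tilt -14.8 bar [56.31  3.34] th 1.5 phi_mod -14.5 F [ 4.  -0.3 -2.4]
3
[1.0, 0.03, 1.45, 0.02, -1.41, 0.04, 1.0]
[1.04, 0.03, 1.42, 0.01, -1.42, 0.04, 1.0]
[1.08, 0.03, 1.39, 0.02, -1.41, 0.05, 1.0]
```

Emit:
{"method": "apply_moves", "body": {"steps": [[0.8,0,1.4,0,-1.4,0,1],[0.7,0,1.4,0,-1.4,0,1],[0.5,0,1.1,0,-1.2,0,1],[0,0,0,0,0,0,1]]}}

```text
time_s: 8.18
position: [0.5751, 0.0649, 0.12]
ee_rot: [1.74, 2.275, -0.289]
contact_force: [0.4, -0.8, -3.2]
gripper_width: 0.155
```

Run:
```python
from h import *
q=np.load("q2.npy");b=bar(q)
rows([(*tcp(51.5,-1,y=.4),5,1.)],q,dec=2)
```

```text
tcp [ 64.1   0.4 120. ] tilt -18.9 bar [5.522e+01 4.000e-02] th 1.492 phi_mod -17.5 F [-0.9 -0.2 -3.2]
5
[-0.71, 0.01, 0.4, 0.01, 0.38, 0.01, 1.0]
[-0.71, 0.01, 0.4, 0.01, 0.38, 0.01, 1.0]
[-0.71, 0.01, 0.39, 0.02, 0.38, 0.02, 1.0]
[-0.71, 0.01, 0.38, 0.01, 0.38, 0.01, 1.0]
[-0.72, 0.0, 0.38, 0.02, 0.39, 0.02, 1.0]
```

Emit:
{"method": "apply_moves", "body": {"steps": [[-0.7,0,0.4,0,0.4,0,1],[-0.7,0,0.4,0,0.4,0,1],[-0.7,0,0.4,0,0.4,0,1],[-0.7,0,0.4,0,0.4,0,1],[0,0,0,0,0,0,1]]}}

```text
time_s: 8.8
position: [0.5758, 0.0624, 0.1198]
ee_rot: [1.757, 2.296, -0.264]
contact_force: [-2.6, 2.6, 1.8]
gripper_width: 0.157
```

Run:
```python
from h import *
q=np.load("q2.npy");b=bar(q)
c=imaging.calibration("scene");I=imaging.grab_frame("scene");cv2.imwrite("pics/s3.png",np.uint8(255*(cv2.resize(I[150:240,235:345],None,fx=6,fy=6,interpolation=2)/255.)**.7))
```

```text
tcp [ 61.5   0.4 119.8] tilt -17.2 bar [52.85 -0.47] th 1.36 phi_mod -17.2 F [3.2 1.8 1.8]
```

View pics/s3.png

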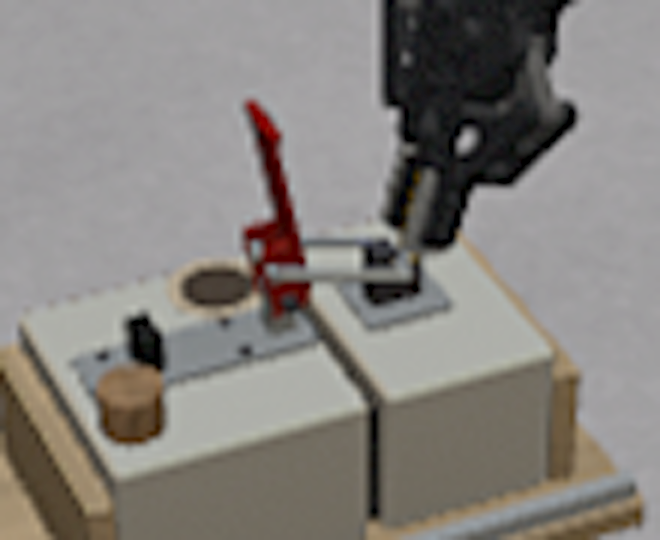

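The loop reaches down into the keeper, the bar is at about −0.5 mm, and the handle leans back. Drawing a bit further under the nose.

Emit:
{"method": "apply_moves", "body": {"steps": [[-0.7,0,0.3,0,0.4,0,1],[-0.7,0,0.3,0,0.4,0,1],[-0.6,0,0.2,0,0.3,0,1],[0,0,0,0,0,0,1]]}}

```text
time_s: 9.35
position: [0.5764, 0.0602, 0.1194]
ee_rot: [1.767, 2.309, -0.249]
contact_force: [-2.3, 3.0, 3.7]
gripper_width: 0.151
```

Run:
```python
from h import *
q=np.load("q2.npy");b=bar(q)
```

```text
tcp [ 59.2   0.4 119.4] tilt -16.1 bar [50.71 -0.97] th 1.227 phi_mod -16.5 F [3.5 1.5 3.7]
```

Emit:
{"method": "apply_moves", "body": {"steps": [[-0.6,0,0.2,0,0.3,0,1],[-0.6,0,0.2,0,0.3,0,1],[0,0,0,0,0,0,1]]}}

```text
time_s: 9.72
position: [0.5765, 0.0601, 0.1193]
ee_rot: [1.772, 2.318, -0.239]
contact_force: [-4.7, 5.5, 7.0]
gripper_width: 0.158
```

Run:
```python
from h import *
q=np.load("q2.npy");b=bar(q)
```

```text
tcp [ 59.1   0.3 119.3] tilt -15.4 bar [50.77 -1.14] th 1.235 phi_mod -16.7 F [6.6 3.1 7. ]
```

The bar has met the slot's end at 50.7 mm with z about −1.1 mm and lever about 1.23, so it is hooked. Easing off, releasing and backing out.

Emit:
{"method": "apply_moves", "body": {"steps": [[0.6,0,-0.3,0,0,0,1],[0,0,0,0,0,0,0.6],[0,0,0,0,0,0,0.3],[0,0,0,0,0,0,0.3],[0,0,0,0,0,0,0.3]]}}

```text
time_s: 10.35
position: [0.5765, 0.0595, 0.1193]
ee_rot: [1.772, 2.316, -0.241]
contact_force: [0.9, 0.5, 0.0]
gripper_width: 0.697
```

Emit:
{"method": "apply_moves", "body": {"steps": [[0,0,-10,0,0,0,0.3],[0,0,-30,0,0,0,0.3],[0,0,-40,0,0,0,0.3],[0,0,-40,0,0,0,0.6],[0,0,0,0,0,0,1],[0,0,0,0,0,0,1]]}}

```text
time_s: 11.1
position: [0.5674, 0.0909, 0.2347]
ee_rot: [1.772, 2.317, -0.241]
contact_force: [0.2, -0.2, -1.0]
gripper_width: 0.061
```

Run:
```python
from h import *
q=np.load("q2.npy");b=bar(q);print(sense()["gripper_width"])
c=imaging.calibration("scene");I=imaging.grab_frame("scene");cv2.imwrite("pics/s4.png",np.uint8(255*(cv2.resize(I[130:240,225:345],None,fx=5,fy=5,interpolation=2)/255.)**.7))
for th in (1.1,1.2,1.25,1.3):
  W=case2w([lev(-86,10,th)],*q);print(th,((proj(W,c)-[225,130])*5).round())
print(((proj(case2w([[50.7,0,110.9]],*q),c)-[225,130])*5).round())
```

```text
tcp [ 91.2   1.1 234.7] tilt -15.5 bar [ 82.82 114.26] th nan phi_mod nan F [-0.3 -0.1 -1. ]
0.06070556422774613
1.1 [[220. 217.]]
1.2 [[236. 208.]]
1.25 [[244. 205.]]
1.3 [[253. 201.]]
[[372. 317.]]h.py:40: RuntimeWarning: invalid value encountered in arccos
  d=np.hypot(x,z);a=np.arctan2(z,x)+np.arccos((400+d*d-63.7**2)/(40*d))
```

View pics/s4.png

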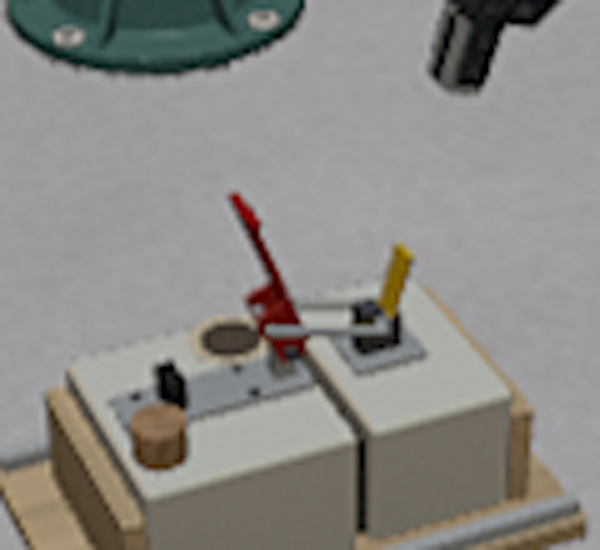

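The loop stays hooked: the tab stands at crop (400,270) and the handle tip is at about (240,203), giving lever about 1.22. Planning the approach to the handle's face.

```bash
cat >> h.py <<'E'
def press(th,gap,s=64,k=.62):
    tau=-k*th; lead=11*abs(np.sin(th+tau)); P=lev(-s,12+gap+lead,th); return P,tau
E
python3 - <<'E'
from h import *
q=np.load("q2.npy")
print(press(1.22,25),press(1.22,3))
rows([(*press(1.22,30),6,1.),(*press(1.22,5),4,1.)],q)
E
```

```text
([np.float64(17.372666526601307), 0, np.float64(186.5076039965475)], -0.7564) ([np.float64(-3.28751931241818), 0, np.float64(178.94739757759444)], -0.7564)
10
[-9.0, 0.3, 10.4, 0.0, -4.6, 0.0, 1.0]
[-8.2, 0.2, 11.1, 0.0, -4.6, 0.0, 1.0]
[-7.2, 0.3, 11.8, 0.0, -4.7, 0.0, 1.0]
[-6.3, 0.2, 12.3, 0.0, -4.6, 0.0, 1.0]
[-5.2, 0.3, 12.8, 0.0, -4.7, 0.0, 1.0]
[-4.2, 0.2, 13.2, 0.0, -4.6, 0.1, 1.0]
[-2.8, 0.0, 5.6, 0.0, 0.0, 0.0, 1.0]
[-2.8, 0.0, 5.6, 0.0, 0.0, 0.0, 1.0]
[-2.8, 0.0, 5.6, 0.0, 0.0, 0.0, 1.0]
[-2.8, 0.1, 5.5, 0.0, 0.0, 0.0, 1.0]
```

Emit:
{"method": "apply_moves", "body": {"steps": [[-9,0.3,10.4,0,-4.6,0,1],[-8.2,0.2,11.1,0,-4.6,0,1],[-7.2,0.3,11.8,0,-4.7,0,1],[-6.3,0.2,12.3,0,-4.6,0,1],[-5.2,0.3,12.8,0,-4.7,0,1],[-4.2,0.2,13.2,0,-4.6,0,1],[0,0,0,0,0,0,1],[0,0,0,0,0,0,1]]}}

```text
time_s: 12.15
position: [0.5873, 0.024, 0.189]
ee_rot: [1.506, 1.966, -0.597]
contact_force: [1.1, 0.4, 0.5]
gripper_width: -0.001
```

Run:
```python
from h import *
q=np.load("q2.npy")
d,R,t=incase(q);print(d,t,np.degrees(press(1.22,30)[1]),press(1.22,30)[0],Rc(q).T@sense()["contact_force"],np.round(sense()["joints"],2))
rows([(*press(1.22,4),5,1.),(*press(1.22,0),2,1.)],q)
```

```text
[ 21.44173796  -0.68697773 188.99122305] -43.280422732991966 -43.33852762369547 [np.float64(22.068163308196645), 0, np.float64(188.22583272812773)] [ 0.08404178 -1.211724    0.45507494] [-1.15  0.88  1.06  2.06  0.03  0.57 -0.05]
7
[-2.1, -0.1, 4.7, 0.0, 0.0, 0.0, 1.0]
[-2.1, -0.1, 4.7, 0.0, 0.0, 0.0, 1.0]
[-2.2, -0.2, 4.7, 0.0, 0.0, 0.0, 1.0]
[-2.1, -0.1, 4.6, 0.0, 0.0, 0.0, 1.0]
[-2.2, -0.2, 4.7, 0.0, -0.1, 0.0, 1.0]
[-0.9, 0.0, 1.8, 0.0, 0.0, 0.0, 1.0]
[-0.9, 0.0, 1.8, 0.0, 0.0, 0.0, 1.0]
```

Emit:
{"method": "apply_moves", "body": {"steps": [[-2.1,-0.1,4.7,0,0,0,1],[-2.1,-0.1,4.7,0,0,0,1],[-2.2,-0.2,4.7,0,0,0,1],[-2.1,-0.1,4.6,0,0,0,1],[-1.6,-0.2,3.5,0,0,0,1],[0,0,0,0,0,0,1]]}}

```text
time_s: 12.9
position: [0.5926, 0.0023, 0.1797]
ee_rot: [1.505, 1.966, -0.597]
contact_force: [0.4, 0.4, 0.2]
gripper_width: -0.001
```

```bash
cat >> h.py <<'E'
def st(q):
    d,R,t=incase(q);j=sense()["joints"];print("tcp",d.round(1),"tilt",round(t,1),"F",(Rc(q).T@np.array(sense()["contact_force"])).round(1),"j",np.round(j,2));return d
E
python3 - <<'E'
from h import *
q=np.load("q2.npy")
d=st(q)
way=[(*press(th,-1),1,1.) for th in np.arange(1.2,.55,-.06)]
rows(way,q)
E
```

```text
tcp [-1.000e+00 -1.000e-01  1.797e+02] tilt -43.3 F [ 0.3 -0.5  0.2] j [-1.1   0.89  1.05  2.07  0.03  0.52 -0.03]
11
[-3.8, -0.1, 6.8, 0.0, 0.7, 0.0, 1.0]
[-2.6, 0.0, 3.3, 0.0, 2.1, 0.0, 1.0]
[-2.4, 0.0, 3.4, 0.0, 2.1, 0.0, 1.0]
[-2.4, 0.0, 3.4, 0.0, 2.2, 0.0, 1.0]
[-2.3, 0.0, 3.5, 0.0, 2.1, 0.0, 1.0]
[-2.1, 0.0, 3.6, 0.0, 2.1, 0.0, 1.0]
[-2.1, 0.0, 3.6, 0.0, 2.2, 0.0, 1.0]
[-2.0, 0.0, 3.6, 0.0, 2.1, 0.0, 1.0]
[-1.9, 0.0, 3.8, 0.0, 2.1, 0.0, 1.0]
[-1.8, 0.0, 3.7, 0.0, 2.2, 0.0, 1.0]
[-1.7, 0.0, 3.8, 0.0, 2.1, 0.0, 1.0]
```

Emit:
{"method": "apply_moves", "body": {"steps": [[-1.9,0,3.4,0,0.3,0,1],[-1.9,0,3.4,0,0.4,0,1],[-2.6,0,3.3,0,2.1,0,1],[-2.4,0,3.4,0,2.1,0,1]]}}

```text
time_s: 13.4
position: [0.5966, -0.0111, 0.1751]
ee_rot: [1.555, 2.034, -0.537]
contact_force: [-2.1, 5.5, 0.2]
gripper_width: 0.003
```

Run:
```python
from h import *
q=np.load("q2.npy")
d=st(q)
```

```text
tcp [-14.9  -0.6 175.1] tilt -38.2 F [5.9 0.6 0.2] j [-1.02  0.82  0.99  2.07  0.01  0.51  0.02]
```

Emit:
{"method": "apply_moves", "body": {"steps": [[-2.4,0,3.4,0,2.2,0,1],[-2.3,0,3.5,0,2.1,0,1],[-2.1,0,3.6,0,2.1,0,1],[-2.1,0,3.6,0,2.2,0,1]]}}

```text
time_s: 13.9
position: [0.6004, -0.0256, 0.1691]
ee_rot: [1.64, 2.144, -0.431]
contact_force: [-3.2, 6.3, 2.4]
gripper_width: 0.001
```

Run:
```python
from h import *
q=np.load("q2.npy")
d=st(q)
way=[(*press(th,-1),1,1.) for th in np.arange(.83,.1,-.06)]
rows(way,q)
```

```text
tcp [-29.9  -0.4 169.1] tilt -29.5 F [6.9 1.5 2.4] j [-0.87  0.72  0.86  2.06 -0.02  0.51  0.13]
13
[-2.3, -0.4, 1.4, 0.1, 0.0, 0.1, 1.0]
[-1.9, 0.0, 3.7, 0.0, 2.1, 0.0, 1.0]
[-1.9, 0.0, 3.7, 0.0, 2.2, 0.0, 1.0]
[-1.8, 0.0, 3.8, 0.0, 2.1, 0.0, 1.0]
[-1.7, 0.0, 3.8, 0.0, 2.1, 0.0, 1.0]
[-1.5, 0.0, 3.8, 0.0, 2.2, 0.0, 1.0]
[-1.5, 0.0, 3.9, 0.0, 2.1, 0.0, 1.0]
[-1.4, 0.0, 4.0, 0.0, 2.1, 0.0, 1.0]
[-1.2, 0.0, 3.9, 0.0, 2.2, 0.0, 1.0]
[-1.2, 0.0, 4.0, 0.0, 2.1, 0.0, 1.0]
[-1.0, 0.0, 4.0, 0.0, 2.1, 0.0, 1.0]
[-1.0, 0.0, 4.1, 0.0, 2.2, 0.0, 1.0]
[-0.8, 0.0, 4.0, 0.0, 2.1, 0.0, 1.0]
```

Emit:
{"method": "apply_moves", "body": {"steps": [[-1.9,0,3.7,0,2.1,0,1],[-1.9,0,3.7,0,2.2,0,1],[-1.8,0,3.8,0,2.1,0,1],[-1.7,0,3.8,0,2.1,0,1]]}}

```text
time_s: 14.4
position: [0.6037, -0.0385, 0.1593]
ee_rot: [1.721, 2.25, -0.318]
contact_force: [-2.6, 6.1, 3.2]
gripper_width: 0.003
```

Run:
```python
from h import *
q=np.load("q2.npy")
d=st(q)
way=[(*press(th,-1),1,1.) for th in np.arange(.56,-.05,-.06)]
rows(way,q)
```

```text
tcp [-43.2  -0.3 159.3] tilt -21.0 F [6.6 0.9 3.2] j [-0.69  0.64  0.71  2.04 -0.09  0.52  0.25]
11
[-3.0, -0.3, 3.4, 0.1, 1.1, 0.1, 1.0]
[-1.5, 0.0, 3.8, 0.0, 2.1, 0.0, 1.0]
[-1.4, 0.0, 3.9, 0.0, 2.2, 0.0, 1.0]
[-1.3, 0.0, 4.0, 0.0, 2.1, 0.0, 1.0]
[-1.2, 0.0, 4.0, 0.0, 2.1, 0.0, 1.0]
[-1.1, 0.0, 4.0, 0.0, 2.2, 0.0, 1.0]
[-1.0, 0.0, 4.0, 0.0, 2.1, 0.0, 1.0]
[-0.9, 0.0, 4.0, 0.0, 2.1, 0.0, 1.0]
[-0.8, 0.0, 4.1, 0.0, 2.2, 0.0, 1.0]
[-0.7, 0.0, 4.1, 0.0, 2.1, 0.0, 1.0]
[-0.6, 0.0, 3.8, 0.0, 2.1, 0.0, 1.0]
```

Emit:
{"method": "apply_moves", "body": {"steps": [[-1.6,0,3.8,0,2.1,0,1],[-1.5,0,3.9,0,2.2,0,1],[-1.4,0,4,0,2.1,0,1],[-1.3,0,4,0,2.1,0,1]]}}

```text
time_s: 14.9
position: [0.6067, -0.0493, 0.1467]
ee_rot: [1.799, 2.351, -0.196]
contact_force: [-1.3, 2.8, 1.9]
gripper_width: -0.001
```

Run:
```python
from h import *
q=np.load("q2.npy")
d=st(q)
for th in (.4,.3,.2): print(th,np.round(press(th,0)[0],1),np.degrees(press(th,0)[1]))
way=[(*press(th,-1),1,1.) for th in np.arange(.28,-.05,-.05)]
rows(way,q)
```

```text
tcp [-54.4  -0.3 146.7] tilt -12.6 F [3.  0.5 1.9] j [-0.49  0.61  0.55  2.01 -0.18  0.55  0.38]
0.4 [-53.6   0.  149.5] -14.209353319244416
0.3 [-57.2   0.  143.6] -10.657014989433312
0.2 [-60.2   0.  137.3] -7.104676659622208
7
[-2.5, -0.3, 6.1, 0.1, 2.6, 0.0, 1.0]
[-0.9, 0.0, 3.3, 0.0, 1.8, 0.0, 1.0]
[-0.8, 0.0, 3.4, 0.0, 1.8, 0.0, 1.0]
[-0.7, 0.0, 3.3, 0.0, 1.8, 0.0, 1.0]
[-0.6, 0.0, 3.4, 0.0, 1.7, 0.0, 1.0]
[-0.6, 0.0, 3.4, 0.0, 1.8, 0.0, 1.0]
[-0.5, 0.0, 3.3, 0.0, 1.8, 0.0, 1.0]
```

Emit:
{"method": "apply_moves", "body": {"steps": [[-1.1,0,3.4,0,1.8,0,1],[-1,0,3.4,0,1.8,0,1],[-0.9,0,3.4,0,1.8,0,1],[0,0,0,0,0,0,1]]}}

```text
time_s: 15.4
position: [0.6083, -0.0568, 0.1376]
ee_rot: [1.848, 2.408, -0.117]
contact_force: [-0.4, 0.0, -0.3]
gripper_width: 0.0
```

Run:
```python
from h import *
q=np.load("q2.npy")
d=st(q)
rows([(*press(th,-1),2,1.) for th in (.1,.03,-.03)],q)
```

```text
tcp [-6.210e+01  1.000e-01  1.376e+02] tilt -7.4 F [ 0.1  0.3 -0.3] j [-0.36  0.6   0.46  1.99 -0.24  0.58  0.48]
6
[0.3, 0.0, 3.9, 0.1, 1.9, -0.1, 1.0]
[0.1, 0.1, 3.9, 0.0, 2.0, 0.0, 1.0]
[-0.4, 0.0, 2.4, 0.0, 1.2, 0.0, 1.0]
[-0.4, 0.0, 2.4, 0.0, 1.3, 0.0, 1.0]
[-0.3, 0.0, 1.9, 0.0, 1.0, 0.0, 1.0]
[-0.4, 0.0, 1.9, 0.0, 1.1, 0.0, 1.0]
```

The force has dropped to zero at about 0.2 rad, so I'll check whether it snapped shut.

Run:
```python
from h import *
q=np.load("q2.npy")
c=imaging.calibration("scene");I=imaging.grab_frame("scene");cv2.imwrite("pics/s5.png",np.uint8(255*(cv2.resize(I[140:240,225:345],None,fx=6,fy=6,interpolation=2)/255.)**.7))
P=lambda W:((proj(case2w(W,*q),c)-[225,140])*6).round().tolist()
print("handle tip th 0,.2,.3",P([lev(-86,10,0),lev(-86,10,.2),lev(-86,10,.3)]))
for th,b in ((0,(44,0)),(.3,(47,-1))):
    _,ph=ik(*b); print("bar",P([[b[0],0,112+b[1]]]))
print("tab top shut",P([lp(69.5,40,0,np.arctan2(4,63.6))]))
print("loose edge top x=15..23 y=-60",P([[15,-60,90],[22.5,-60,90],[16,-60,90]]))
```

```text
handle tip th 0,.2,.3 [[142.0, 381.0], [149.0, 345.0], [155.0, 327.0]]
bar [[432.0, 322.0]]
bar [[439.0, 322.0]]
tab top shut [[440.0, 240.0]]
loose edge top x=15..23 y=-60 [[432.0, 461.0], [449.0, 456.0], [434.0, 460.0]]
```

View pics/s5.png

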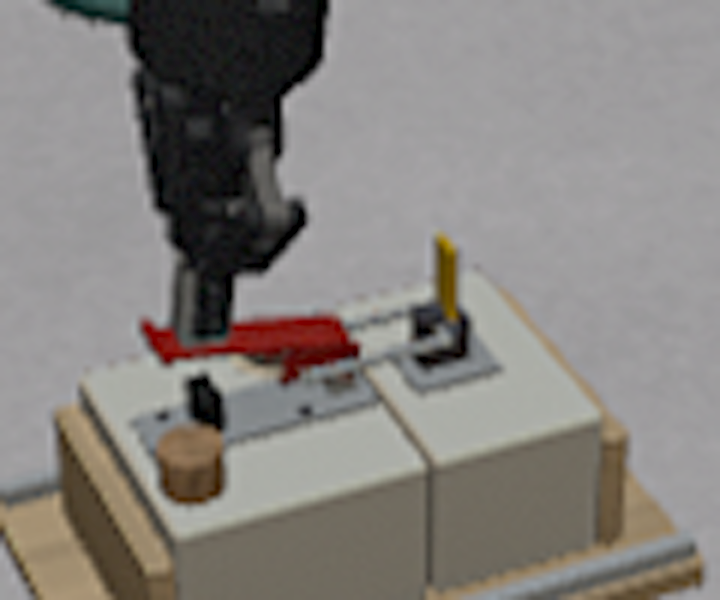

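The gap is closed and the loop still hooked. The handle is at about 0.2 rad (tip at crop (150,340)), not yet over centre, so I'll keep pressing gently.

Emit:
{"method": "apply_moves", "body": {"steps": [[0,0,2.5,0,1.3,0,1],[-0.1,0,2.5,0,1.3,0,1],[-0.2,0,2.5,0,1.3,0,1],[-0.3,0,2.4,0,1.2,0,1]]}}

```text
time_s: 15.95
position: [0.6085, -0.0562, 0.1265]
ee_rot: [1.89, 2.47, -0.036]
contact_force: [0.7, 0.3, -1.0]
gripper_width: -0.003
```

Run:
```python
from h import *
q=np.load("q2.npy")
d=st(q)
rows([(*press(th,-1),2,1.) for th in (.03,-.03)],q)
```

```text
tcp [-61.6  -0.3 126.5] tilt -2.2 F [ 0.2 -0.7 -1. ] j [-0.26  0.61  0.37  1.97 -0.3   0.61  0.56]
4
[-1.0, -0.2, 0.8, 0.0, 0.6, 0.0, 1.0]
[-1.0, -0.1, 0.8, 0.0, 0.5, 0.1, 1.0]
[-0.3, 0.0, 1.9, 0.0, 1.1, 0.0, 1.0]
[-0.3, 0.0, 1.9, 0.0, 1.1, 0.0, 1.0]
```

Emit:
{"method": "apply_moves", "body": {"steps": [[-0.3,0,1,0,0.6,0,1],[-0.3,0,1,0,0.6,0,1],[0,0,0.5,0,0.6,0,1],[0,0,0,0,0,0,1]]}}

```text
time_s: 16.45
position: [0.6089, -0.057, 0.1244]
ee_rot: [1.905, 2.489, -0.007]
contact_force: [0.2, -0.5, -0.3]
gripper_width: 0.001
```

Run:
```python
from h import *
q=np.load("q2.npy")
d=st(q)
```

```text
tcp [-62.4  -0.4 124.4] tilt -0.5 F [-0.5 -0.1 -0.3] j [-0.22  0.61  0.34  1.96 -0.32  0.62  0.59]
```

Emit:
{"method": "apply_moves", "body": {"steps": [[0,0,0.7,0,0,0,1],[0,0,0.7,0,0,0,1],[0,0,0.4,0,0,0,1],[0,0,0,0,0,0,1]]}}

```text
time_s: 16.95
position: [0.6091, -0.0569, 0.1239]
ee_rot: [1.904, 2.489, -0.006]
contact_force: [-1.8, -0.5, 9.3]
gripper_width: 0.001
```

Run:
```python
from h import *
q=np.load("q2.npy")
d=st(q)
```

```text
tcp [-62.3  -0.6 123.9] tilt -0.5 F [-0.   1.8  9.3] j [-0.22  0.61  0.34  1.96 -0.32  0.62  0.59]
```

It stops solidly at 123.9 mm with 9 N, which matches lever 0. Lifting clear and checking that it stays.

Emit:
{"method": "apply_moves", "body": {"steps": [[0,0,-3,0,0,0,1],[0,0,-20,0,0,0,1],[0,0,-40,0,0,0,1],[0,0,-50,0,0,0,1],[0,0,-50,0,0,0,1],[0,0,0,0,0,0,1],[0,0,0,0,0,0,1]]}}

```text
time_s: 17.82
position: [0.6078, -0.055, 0.2851]
ee_rot: [1.904, 2.491, -0.008]
contact_force: [-0.2, 0.2, -0.9]
gripper_width: 0.005
```

Run:
```python
from h import *
q=np.load("q2.npy");st(q)
c=imaging.calibration("scene");I=imaging.grab_frame("scene");cv2.imwrite("pics/s6.png",np.uint8(255*(cv2.resize(I[140:240,225:345],None,fx=6,fy=6,interpolation=2)/255.)**.7))
```

```text
tcp [-6.020e+01  1.000e-01  2.851e+02] tilt -0.5 F [ 0.2  0.1 -0.9] j [-0.31  0.41  0.45  1.84 -0.21  0.93  0.49]
```

View pics/s6.png

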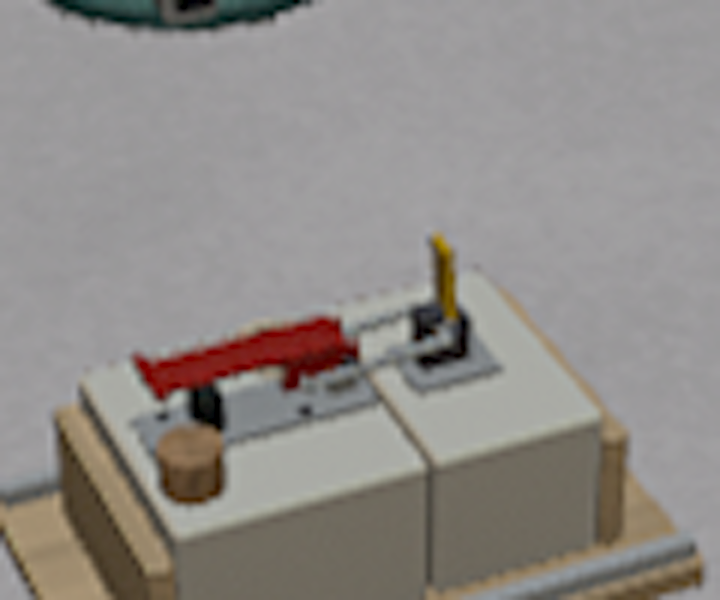

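The handle lies flat on its rest with its tip at about (150,375) (shut predicted (142,381)). The tab top is at (438,240) (predicted (440,240)), the gap is closed and the plug is in place. Handing in.

```bash
python3 -c "
from rig import ticket,sense
print(ticket.job_done(),sense()['time_s'])"
```

```text
the job is handed in; nothing more can be done
the job is handed in; nothing more can be done
```

The latch is shut and the job is handed in, at about 18 s on the robot's clock. I found the slot about 57 mm from the pivot and lowered the bar in with no force reading above about 10 N. I drew it back until it met the slot's end (bar at x 50.7 mm, z −1.1 mm, lever about 1.23 rad). Then I pressed the handle over centre with about 7 N at most on the way down, and 9 N against its stop.

**Last checks:**
- **Handle:** it stopped at 123.9 mm against 124 mm expected, and it stayed flat after I lifted clear.
- **Loop and halves:** in the last picture the tab is where a shut, hooked loop should put it and the gap is closed. I inferred the loop's tension from this and from the lever staying shut; I could not measure it.
- **Robot and other things:** the gripper was about 16 cm above the handle with no contact force. The cork plug looks unmoved; the last picture did not show the other things on the table, but the arm passed well above them.

**What disagreed:** the force fell to zero at about 0.2 rad, before the expected dead centre near 0.1. A picture showed the handle not yet down, so I pressed on until it stopped.

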